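# Roll the tube blank onto the long line of the soldering board

## Robot

A 6-joint arm with a two-finger parallel gripper is mounted at the origin on the work surface. World frame = base frame: x ahead of the robot, y to its left, z up, the work surface at z = 0. Lengths are in m, angles in rad, forces in N, time in s.
With the tool pointing down it reaches from about 0.25 to 0.725 m from the base axis. Payload 4 kg.
Tool frame: the origin (TCP) lies midway between the tips of the shut fingers; the grasp point (between the pads) lies 19 mm behind it; z points along the fingers, y is the line along which they close (so a half turn about z gives the same grasp; the last joint's range is limited). The gripper opens to 85 mm and grips with 20 to 120 N. Pads are 22 mm wide; open, the fingers measure 114 mm over their backs; the gripper's body (76 mm by 85 mm) begins 54 mm behind the grasp point. The pads swing forward as they close: fully open they stand 13 mm farther back than shut.
Start: joints at [0, 0.241, 0.005, 1.335, 0, 1.571], TCP at [0.5, -0, 0.231] pointing down, gripper open.
Joint ranges: [-2.72, 2.72], [-1.05, 1.87], [-1.09, 1.28], [-1.99, 2.15], [-1.42, 1.44], [-3.14, 3.14]. Speed limits (rad/s): [2.79, 2.79, 3.14, 3.14, 3.14, 3.14].

## Interface

Orientations are given as a unit quaternion [x, y, z, w].
In Python, from workcell import status, camera, get_calibration, ticket gives the robot as it stands.
- The arm moves only by the shell command python3 -m creep 'ROWS' [OPENING]. ROWS is JSON, a list of rows, each a list of 6 numbers: the shift along the world's x, y, z in cm, then the turn, a rotation vector about the world's x, y, z in degrees. A call has 1 to 8 rows; each row shifts and turns the commanded pose from where the row before left it; what a row does not reach is not made up. A row lasts 1/10 s, in which the tool goes at most 50 mm and 8.59 degrees, less where a joint would pass 70% of its speed; a pose out of reach is approached as far as the arm can. A call is refused whole if a number of a shift passes 5 or a number of a turn 8.59, either way. A call with a gripper value outside its range is refused whole. OPENING is the opening, from -1 (shut) to 1 (fully open), so that 0 is half open, set as the call begins (- or left out, the last holds). The fingers move at their own pace and stop on an object; the grip force is fixed at half the most. Time passes only in rows, so rows that do not move let the fingers close. It gives the time, the measured TCP pose, the force, the opening and the grip force at its end, in the units of the state.
- status.get_obs(): the state, without advancing time (a new reading comes with each control period).
- camera(name): name is "scene" or "side" or "wrist"; returns the picture (400x640x3 uint8, red, green, blue); there is no depth.
- get_calibration(name): a dict with "fx", "fy", "cx", "cy" (pixels), "rvec" (rotation vector, rad) and "tvec" (3), from world to camera coordinates, as OpenCV has them; the wrist camera has in their place "tool_from_camera" (4x4, takes a point from camera to tool coordinates, whose origin is the TCP and whose axes are the flange's). Camera axes: x right, y down, z forward; pixel columns grow to the right and rows downward; lengths in m; the calibration is good to about 2 mm. A picture is of the moment at which its call begins: read the wrist's pose just before it. get_calibration takes no time and is no camera call.
- ticket.job_done(): hands the job in; it is judged then, once.
The state is a dict: "clock": time; "joint_pos": joint angles; "joint_vel": joint speeds; "tau": joint torques, N m; "eef_pos": TCP position; "tool_rot": TCP orientation; "ft_force": force on the tool from outside, world axes, zero at the start; "ft_torque": the same for the moment, N m; "grip_width": finger opening in m; "grasp_force": force on a finger pad.
Only numpy, scipy, OpenCV 4.12 (cv2) and the standard library are available. Lean on these libraries where they do the work, as an engineer would, in place of code of your own. Each camera call takes 0.05 s, during which the arm holds its last target. There are 200 camera calls.

## Task

On the jeweller's soldering board, roll the thick tube blank onto the long pencilled line, so that it comes to rest lying along the line with its axis right above it. Do it with the fingertips on top of the tube, rolling it along like a pencil under a finger, in several strokes if need be: do not drag it over the board without turning, and do not lift it. Leave everything else where it is.

Things in the scene. Friction and masses are not known exactly. Their poses are not given: they have to be found in the camera images.
- tube: thick metal tube blank, closed to touch, 32 mm diameter, 110 mm long, about 0.3 kg, loose, lying on the board between the two lines, nearly parallel to them; origin at its centre on its axis (16 mm below its top); x along its axis, y and z turn as it rolls (z up at the start). It stops soon when let go; under a fingertip on its top its centre moves half as far as the fingertip
- long_line: the long dark pencil line on the board, 180 mm long, 3 mm wide, flat (nothing to feel); origin at its middle on the board's top face, x along the line, y across it, z up. It lies on one side of the tube or the other, 45 to 91 mm across from the tube's axis at the start
- short_line: a short dark pencil line, 70 mm long, 3 mm wide, parallel to the long one, on the other side of the tube; not the one to use; origin at its middle, x along the line
- board: fixed rectangular fired-clay soldering board, 300 mm (its x) by 360 mm (its y), 22 mm thick; origin at the centre of its underside, x parallel to the pencil lines
- offcut: small metal tube offcut, 20 mm in diameter, 55 mm long, loose, lying across the far edge strip of the board; origin at its centre; leave it
- bezel: small metal ring, 28 mm in diameter, 12 mm high, loose, flat on the near edge strip of the board; origin at the centre of its underside; leave it
- weight: small knobbed brass weight, 22 mm in diameter, 30 mm high, loose, on the near edge strip of the board; origin at the centre of its underside; leave it
- tweezers: metal tweezers, 155 mm long, 6 mm high, lying on the bench to the right of the board; origin on its underside near its middle; leave them
- jar: amber jar, 56 mm in diameter, 60 mm high, on the bench to the left of the board; origin at the centre of its underside; leave it
- hammer: small hammer, 220 mm long, lying on the bench to the left of the board; leave it
- block: flat steel bench block, 70 x 70 x 22 mm, on the bench to the right of the board; origin at the centre of its underside; leave it
Mind the look-alikes: they are no part of the job. Leave any orange look-alike of the tube alone.

How it is judged:
By the outcome, as a careful person would: the job done as asked, in the order asked, and still so for the second after the job is handed in, with the robot touching nothing.
It also fails if it takes over 51 s, if anything falls off the work surface, if the arm or the gripper's body presses on something with over 40 N, if the wrist force passes 120 N, or if a joint passes its speed limit or range.

## Working session

There is one attempt and no reset: what is moved stays moved. The work goes in short steps, Python scripts to look and compute and a shell command to move; the robot and the scene stay as the last step left them, time stands still between calls to the robot, and variables do not carry over. Pictures are saved under pics/ and viewed, at most 10 in all, crops included, and the job is handed in when it is done.

```bash
mkdir -p pics; ls; python3 - <<'E'
from workcell import status,camera,get_calibration
import cv2,pickle
o=status.get_obs();print(o['eef_pos'],o['tool_rot'],o['clock'])
for n in ['scene','side']:
    im=camera(n);cv2.imwrite(f'pics/{n}0.png',im[:,:,::-1]);print(get_calibration(n))
E
```

```text
pics
[ 4.99391358e-01 -6.49421247e-06  2.30421852e-01] [ 0.70710156  0.70711127 -0.00071737 -0.00072384] 0.0
{'fx': 499.6613984708274, 'fy': 499.6613984708274, 'cx': 319.9803470595219, 'cy': 202.46452260289226, 'rvec': array([ 0.79857262,  2.47651994, -1.23204493]), 'tvec': array([ 0.38137131, -0.13596544,  1.5535849 ])}
{'fx': 467.4896147256799, 'fy': 467.4896147256799, 'cx': 321.928264716434, 'cy': 194.94409086261697, 'rvec': array([ 2.23756463, -0.81472806,  0.34855754]), 'tvec': array([-0.34852392,  0.28396785,  1.08179981])}
```

View pics/scene0.png

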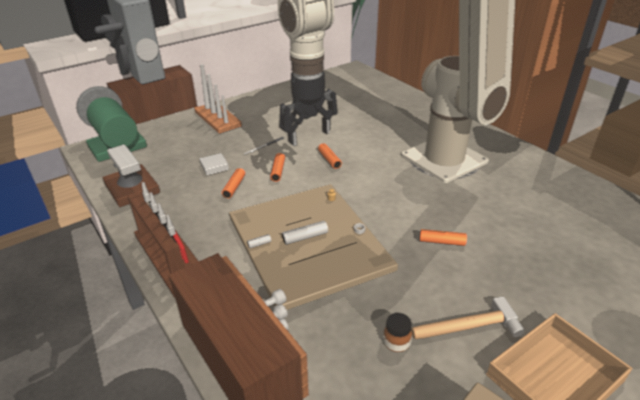

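View pics/side0.png

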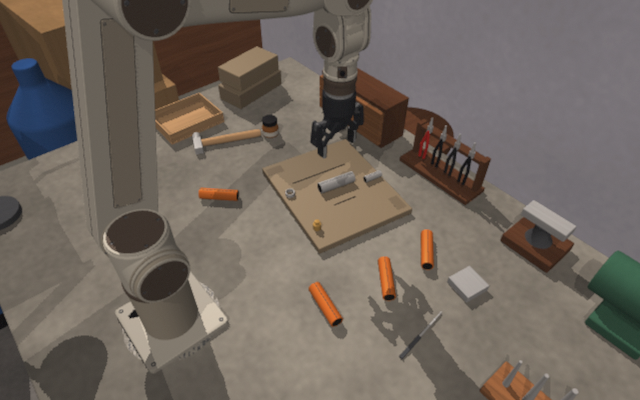

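The scene view shows the grey tube at (305,233), the long line at (323,253) and the short line at (298,221). The small grey cylinder at (259,241) is the offcut, and the orange tubes are decoys. The side view shows the tube at (336,182), the long line at (318,172) and the short line at (345,200). The grey tube lying between the two lines fits the description. I'll measure it and confirm with a crop.

```bash
cat > h.py <<'E'
import numpy as np,cv2
from workcell import get_calibration
def ray(n,uv,z,cal=None):
    c=cal or get_calibration(n);R=cv2.Rodrigues(c['rvec'])[0];t=np.array(c['tvec'])
    uv=np.atleast_2d(uv);d=np.c_[(uv[:,0]-c['cx'])/c['fx'],(uv[:,1]-c['cy'])/c['fy'],np.ones(len(uv))]@R
    o=-R.T@t;return (o+d*((z-o[2])/d[:,2])[:,None])[:,:2]
def blobs(m,amin):
    n,l,s,c=cv2.connectedComponentsWithStats(m.astype(np.uint8));r=[]
    for i in range(1,n):
        if s[i,4]>=amin: r.append((s[i,4],c[i],np.argwhere(l==i)[:,::-1]))
    return r
def seg(p): # principal axis ends, px
    c=p.mean(0);_,_,v=np.linalg.svd(p-c,full_matrices=False);q=(p-c)@v[0];w=(p-c)@v[1]
    return np.array([c+v[0]*q.min(),c+v[0]*q.max()]),np.ptp(w)
E
python3 - <<'E'
from h import *
S={'scene':(225,185,175,115),'side':(258,135,160,115)}
for n,(x,y,w,h) in S.items():
    im=cv2.imread(f'pics/{n}0.png');cr=im[y:y+h,x:x+w];g=cv2.cvtColor(cr,cv2.COLOR_BGR2GRAY).astype(int)
    hsv=cv2.cvtColor(cr,cv2.COLOR_BGR2HSV)
    bg=cv2.medianBlur(g.astype(np.uint8),15).astype(int)
    print(n)
    for nm,m,zz in [('dark',g<bg-20,.022),('grey',(hsv[...,1]<45)&(g>90),.038)]:
        for a,c,p in blobs(m,15):
            s,wd=seg(p+np.array([x,y]));W=ray(n,s,zz)
            print(nm,a,np.round(s).tolist(),round(wd,1),W.round(3).tolist(),'L',np.linalg.norm(W[1]-W[0]).round(3))
    cv2.imwrite(f'pics/{n}_c.png',cv2.resize(cr,None,fx=4.5,fy=4.5,interpolation=cv2.INTER_CUBIC))
E
```

```text
scene
dark 70 [[239.0, 186.0], [225.0, 196.0]] 8.6 [[0.593, -0.217], [0.65, -0.196]] L 0.061
dark 26 [[326.0, 192.0], [328.0, 201.0]] 3.0 [[0.413, -0.049], [0.432, -0.011]] L 0.042
dark 212 [[229.0, 214.0], [266.0, 288.0]] 6.5 [[0.677, -0.119], [0.731, 0.164]] L 0.288
dark 49 [[310.0, 217.0], [286.0, 225.0]] 1.8 [[0.512, 0.018], [0.579, 0.006]] L 0.068
dark 38 [[280.0, 232.0], [284.0, 243.0]] 3.5 [[0.606, 0.023], [0.619, 0.063]] L 0.042
dark 53 [[325.0, 235.0], [301.0, 241.0]] 3.7 [[0.521, 0.097], [0.581, 0.079]] L 0.063
dark 130 [[356.0, 242.0], [289.0, 264.0]] 2.0 [[0.476, 0.163], [0.649, 0.131]] L 0.176
dark 36 [[271.0, 294.0], [262.0, 298.0]] 5.4 [[0.73, 0.185], [0.753, 0.183]] L 0.023
grey 2216 [[273.0, 166.0], [228.0, 279.0]] 83.5 [[0.474, -0.226], [0.791, 0.105]] L 0.459
grey 3878 [[376.0, 185.0], [376.0, 299.0]] 79.0 [[0.296, 0.024], [0.567, 0.34]] L 0.416
grey 566 [[327.0, 226.0], [283.0, 238.0]] 12.7 [[0.508, 0.086], [0.62, 0.062]] L 0.115
grey 95 [[354.0, 226.0], [364.0, 230.0]] 10.5 [[0.455, 0.127], [0.443, 0.153]] L 0.03
grey 186 [[270.0, 237.0], [248.0, 244.0]] 8.1 [[0.
[... 1574 characters left out ...]
]] L 0.047
dark 99 [[316.0, 223.0], [322.0, 237.0]] 8.5 [[0.43, -0.004], [0.412, -0.053]] L 0.053
grey 3432 [[280.0, 134.0], [278.0, 249.0]] 58.9 [[0.577, 0.355], [0.292, -0.022]] L 0.472
grey 69 [[328.0, 142.0], [342.0, 135.0]] 6.7 [[0.67, 0.226], [0.731, 0.225]] L 0.06
grey 68 [[405.0, 134.0], [413.0, 143.0]] 7.8 [[0.89, 0.097], [0.879, 0.05]] L 0.048
grey 22 [[356.0, 146.0], [360.0, 150.0]] 2.8 [[0.726, 0.151], [0.722, 0.129]] L 0.023
grey 2656 [[400.0, 158.0], [385.0, 257.0]] 84.0 [[0.791, 0.024], [0.481, -0.212]] L 0.389
grey 336 [[354.0, 175.0], [319.0, 187.0]] 9.9 [[0.63, 0.06], [0.519, 0.086]] L 0.114
grey 59 [[294.0, 190.0], [286.0, 195.0]] 8.6 [[0.455, 0.124], [0.425, 0.12]] L 0.03
```

View pics/scene_c.png

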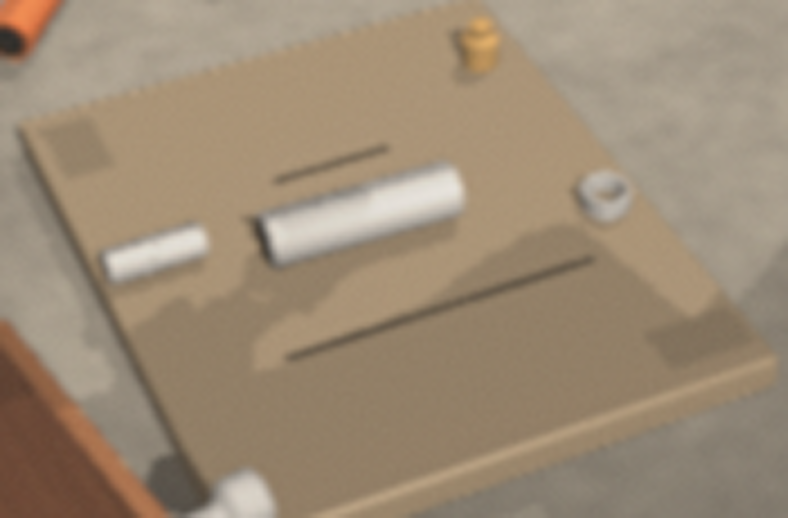

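The crop confirms it: the grey 110 mm tube lies between the short line above it in the picture and the long line below it, about 70 mm across towards +y. The offcut, ring and weight are clear of the path. The tube's yaw is about -12° and the line's about -10.5°. I'll align the finger-spread axis with the tube and take a closer look with the wrist camera.

```bash
python3 -m creep '[[1.7,2,0,0,0,-3],[1.7,2,0,0,0,-3],[1.7,2,0,0,0,-3],[1.7,2,0,0,0,-3],[0,0,0,0,0,0],[0,0,0,0,0,0]]' 0
python3 - <<'E'
from workcell import status,camera,get_calibration
import cv2,pickle
o=status.get_obs();im=camera('wrist');cv2.imwrite('pics/w1.png',im[:,:,::-1])
c=get_calibration('wrist');print(c);pickle.dump((o,c),open('w1.pkl','wb'));print(o['eef_pos'],o['tool_rot'],o['ft_force'],o['grip_width'],o['clock'])
E
```

```text
clock: 0.7
eef_pos: [0.5676, 0.0802, 0.2303]
tool_rot: [0.777, 0.63, -0.001, -0.0]
ft_force: [0.1, 0.4, -0.7]
grip_width: 0.0427
grasp_force: 0.0
{'fx': 349.2585735079124, 'fy': 349.2585735079124, 'cx': 323.43730952152794, 'cy': 196.83925751466143, 'tool_from_camera': array([[ 2.26814717e-04, -9.62677153e-01, -2.70652263e-01,
         6.80829677e-02],
       [ 9.99999952e-01,  1.61350179e-04,  2.64127019e-04,
        -5.28364627e-05],
       [-2.10599256e-04, -2.70652310e-01,  9.62677144e-01,
        -1.43839915e-01],
       [ 0.00000000e+00,  0.00000000e+00,  0.00000000e+00,
         1.00000000e+00]])}
[0.56756272 0.08021232 0.23032836] [ 7.76703193e-01  6.29865835e-01 -1.00084729e-03 -4.23341399e-04] [ 0.07319751  0.44743113 -0.7102823 ] 0.04271818366066622 0.7
```

View pics/w1.png

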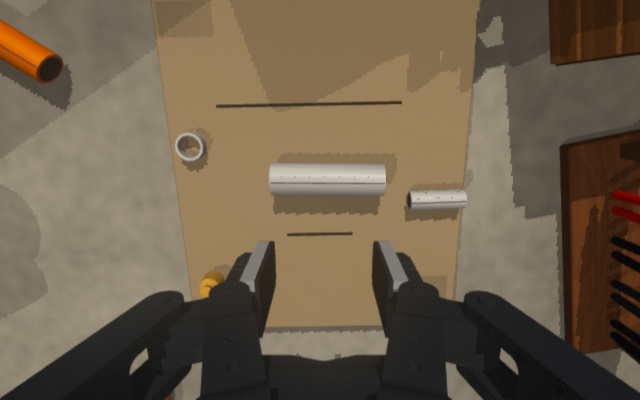

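The wrist view shows the tube centred at (327,180), from x=270 to 386. The long line runs from (217,105) to (401,102) and the short line is at (320,234). The fingers spread along the tube. I'll measure the tube and the line from this picture.

```bash
cat >> h.py <<'E'
from scipy.spatial.transform import Rotation as Ro
def wcal(o,c):
    T=np.eye(4);T[:3,:3]=Ro.from_quat(o['tool_rot']).as_matrix();T[:3,3]=o['eef_pos'];W=np.linalg.inv(T@c['tool_from_camera'])
    return dict(c,rvec=cv2.Rodrigues(W[:3,:3])[0],tvec=W[:3,3])
def meas(n,im,cal,tube=True):
    """line & tube ends in world; im BGR"""
    hsv=cv2.cvtColor(im,cv2.COLOR_BGR2HSV);g=hsv[...,2].astype(int);bg=cv2.medianBlur(hsv[...,2],15).astype(int);out={}
    for nm,m,z,L in [('line',g<bg-20,.022,.18),('tube',(hsv[...,1]<45)&(g>110),.038,.11)]:
        for a,c,p in blobs(m,40):
            s,wd=seg(p);W=ray(n,s,z,cal);W=W[np.argsort(W[:,0])];l=np.linalg.norm(W[1]-W[0])
            if abs(l-L)<.012 and wd<45: out[nm]=W;d=W[1]-W[0];print(nm,s.round(1).tolist(),'w',wd.round(1),'mid',W.mean(0).round(4),'L',l.round(3),'yaw',np.degrees(np.arctan2(d[1],d[0])).round(2))
    if len(out)==2:
        l=out['line'];u=(l[1]-l[0]);u/=np.linalg.norm(u);nn=np.array([-u[1],u[0]]);print('n',nn.round(3),'across left',((l.mean(0)-out['tube'])@nn).round(4),'along',((l.mean(0)-out['tube'].mean(0))@u).round(4))
    return out
E
python3 - <<'E'
from h import *;import pickle
o,c=pickle.load(open('w1.pkl','rb'));meas('wrist',cv2.imread('pics/w1.png'),wcal(o,c))
for n in ['scene','side']: meas(n,cv2.imread(f'pics/{n}0.png'),None)
E
```

```text
line [[401.0, 102.1], [216.0, 105.8]] w 4.4 mid [0.5658 0.1448] L 0.18 yaw -10.8
tube [[269.0, 177.8], [385.1, 178.7]] w 30.4 mid [0.5691 0.0721] L 0.114 yaw -12.35
n [0.187 0.982] across left [0.0693 0.0724] along -0.0169
line [[292.1, 38.0], [291.9, 51.0]] w 5.0 mid [-0.1402 -1.0762] L 0.17 yaw 56.76
line [[194.5, 110.6], [217.0, 131.0]] w 2.9 mid [ 0.5026 -0.6329] L 0.183 yaw 89.66
line [[74.7, 217.7], [114.1, 250.3]] w 22.2 mid [ 0.9867 -0.2502] L 0.192 yaw -76.57
line [[356.0, 242.1], [289.0, 264.1]] w 2.0 mid [0.5626 0.1467] L 0.176 yaw -10.42
tube [[326.9, 225.7], [283.5, 238.1]] w 12.7 mid [0.5641 0.0741] L 0.115 yaw -12.22
n [0.181 0.984] across left [0.0693 0.073 ] along -0.0146
line [[437.8, 133.4], [435.6, 167.0]] w 13.5 mid [ 0.927  -0.0094] L 0.172 yaw 37.61
line [[343.9, 163.7], [292.9, 182.9]] w 1.9 mid [0.5667 0.1447] L 0.176 yaw -10.53
tube [[353.5, 173.7], [319.1, 186.0]] w 8.2 mid [0.5761 0.0763] L 0.115 yaw -12.5
tube [[162.1, 249.0], [127.4, 283.3]] w 10.0 mid [0.0143 0.1444] L 0.118 yaw 21.01
tube [[166.2, 255.2], [132.9, 288.9]] w 9.8 mid [0.0154 0.1206] L 0.113 yaw 21.09
n [0.183 0.983] across left [0.1541 0.0949] along 0.5377
```

```bash
python3 -m creep '[[0,-0.8,-4,0,0,0],[0,-0.8,-4,0,0,0],[0,0,-4,0,0,0],[0,0,-3.5,0,0,0],[0,0,-1.3,0,0,0],[0,0,0,0,0,0],[0,0,0,0,0,0]]'
python3 -m creep '[[0,0,-0.3,0,0,0],[0,0,0,0,0,0]]'; python3 -m creep '[[0,0,-0.3,0,0,0],[0,0,0,0,0,0]]'
```

```text
clock: 1.45
eef_pos: [0.569, 0.0638, 0.0649]
tool_rot: [0.777, 0.629, 0.001, 0.001]
ft_force: [0.3, 0.6, -0.7]
grip_width: 0.0427
grasp_force: 0.0
clock: 1.65
eef_pos: [0.5692, 0.0641, 0.0619]
tool_rot: [0.777, 0.629, 0.001, 0.001]
ft_force: [-0.5, 0.2, -0.1]
grip_width: 0.0427
grasp_force: 0.0
clock: 1.85
eef_pos: [0.5681, 0.0641, 0.0575]
tool_rot: [0.777, 0.629, 0.0, 0.0]
ft_force: [-0.1, -0.1, 0.1]
grip_width: 0.0423
grasp_force: 0.0
```

```bash
for i in 1 2 3; do :; done; python3 -m creep '[[0,0,-0.3,0,0,0],[0,0,0,0,0,0]]'|sed -n '2p;4p'; python3 -m creep '[[0,0,-0.2,0,0,0],[0,0,0,0,0,0]]'|sed -n '2p;4p'; python3 -m creep '[[0,0,-0.1,0,0,0],[0,0,0,0,0,0]]'|sed -n '2p;4p'
```

```text
eef_pos: [0.5677, 0.064, 0.0539]
ft_force: [0.2, 0.0, 0.7]
eef_pos: [0.5681, 0.064, 0.0523]
ft_force: [0.0, -0.3, -0.5]
eef_pos: [0.5682, 0.0642, 0.052]
ft_force: [-1.5, 0.3, 4.2]
```

```bash
python3 -m creep '[[0,0,-0.1,0,0,0],[0,0,0,0,0,0]]'|sed -n '2p;4p'; python3 -m creep '[[0.09,0.49,0,0,0,0.1],[0.09,0.49,0,0,0,0.1],[0.09,0.49,0,0,0,0.1]]'|sed -n '2p;4p';python3 -m creep '[[0.09,0.49,0,0,0,0.1],[0.09,0.49,0,0,0,0.1],[0.09,0.49,0,0,0,0.1]]'|sed -n '2p;4p';python3 -m creep '[[0,0,0,0,0,0],[0,0,0,0,0,0]]'|sed -n '2p;4p'
python3 - <<'E'
from h import *;from workcell import status,camera
o=status.get_obs();im=camera('wrist')[:,:,::-1].copy();cv2.imwrite('pics/w2.png',im);meas('wrist',im,wcal(o,get_calibration('wrist')))
E
```

```text
eef_pos: [0.5683, 0.0643, 0.0519]
ft_force: [-3.2, 0.8, 9.2]
eef_pos: [0.5714, 0.0791, 0.052]
ft_force: [-2.1, 0.2, 10.0]
eef_pos: [0.5746, 0.0938, 0.052]
ft_force: [-1.0, -0.3, 7.1]
eef_pos: [0.5746, 0.094, 0.052]
ft_force: [-0.7, 0.1, 7.7]
line [[469.0, 139.3], [101.0, 143.3]] w 7.2 mid [0.5655 0.1446] L 0.182 yaw -10.77
```

View pics/w2.png

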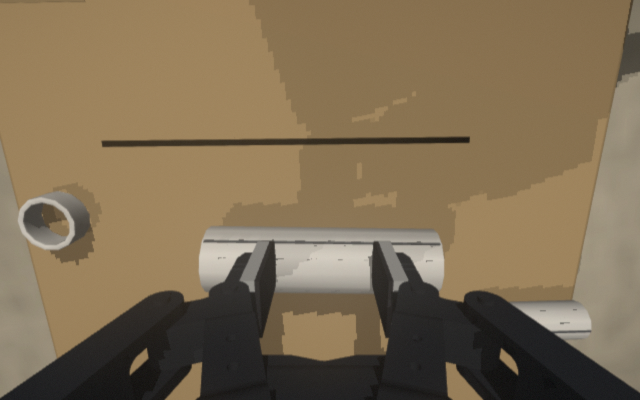

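The wrist view shows the tube rolled towards the line: its body spans rows 228–293 and the line is at row 141. The rolling works, so I'll carry on with two more strokes.

```bash
python3 -m creep '[[0,0,0.5,0,0,0],[0,0,0.7,0,0,0],[-0.14,-0.75,0,0,0,0],[-0.14,-0.75,0,0,0,0],[0,0,-0.7,0,0,0],[0,0,-0.4,0,0,0],[0,0,-0.1,0,0,0],[0,0,0,0,0,0]]'|sed -n '2p;4p'; python3 -m creep '[[0.11,0.59,0,0,0,0.1],[0.11,0.59,0,0,0,0.1],[0.11,0.59,0,0,0,0.1]]'|sed -n '2p;4p';python3 -m creep '[[0.11,0.59,0,0,0,0.1],[0.11,0.59,0,0,0,0.1],[0.11,0.59,0,0,0,0.1],[0,0,0,0,0,0]]'|sed -n '2p;4p'
python3 -m creep '[[0,0,0.5,0,0,0],[0,0,0.7,0,0,0],[-0.16,-0.9,0,0,0,0],[-0.17,-0.85,0,0,0,0],[0,0,-0.7,0,0,0],[0,0,-0.4,0,0,0],[0,0,-0.1,0,0,0],[0,0,0,0,0,0]]'|sed -n '2p;4p'; python3 -m creep '[[0.11,0.59,0,0,0,0.1],[0.11,0.59,0,0,0,0.1],[0.11,0.59,0,0,0,0.1]]'|sed -n '2p;4p';python3 -m creep '[[0.11,0.59,0,0,0,0.1],[0.11,0.59,0,0,0,0.1],[0.11,0.59,0,0,0,0.1],[0,0,0,0,0,0]]'|sed -n '2p;4p'
python3 -m creep '[[0,0,0.5,0,0,0],[0,0,1,0,0,0],[-0.5,-2.5,1.5,0,0,0],[-0.5,-2.5,1.5,0,0,0],[0,-2,2,0,0,0],[0,0,2,0,0,0],[0,0,0,0,0,0],[0,0,0,0,0,0]]'
python3 - <<'E'
from h import *;from workcell import status,camera
o=status.get_obs();im=camera('wrist')[:,:,::-1].copy();cv2.imwrite('pics/w3.png',im);meas('wrist',im,wcal(o,get_calibration('wrist')))
E
```

```text
eef_pos: [0.5706, 0.0785, 0.0517]
ft_force: [-3.9, -0.2, 12.5]
eef_pos: [0.5744, 0.0967, 0.0519]
ft_force: [-2.9, 0.3, 12.1]
eef_pos: [0.5784, 0.1153, 0.0517]
ft_force: [-0.8, 1.6, 9.6]
eef_pos: [0.5739, 0.0964, 0.0516]
ft_force: [-4.0, -1.0, 11.4]
eef_pos: [0.5777, 0.1146, 0.052]
ft_force: [-2.4, -0.2, 11.0]
eef_pos: [0.5817, 0.1332, 0.0518]
ft_force: [-0.7, 1.7, 9.9]
clock: 7.3
eef_pos: [0.5706, 0.0616, 0.1354]
tool_rot: [0.767, 0.641, 0.0, 0.0]
ft_force: [0.4, 0.4, -0.4]
grip_width: 0.043
grasp_force: 0.0
line [[165.0, 77.8], [425.0, 80.5]] w 5.7 mid [0.5656 0.145 ] L 0.182 yaw -10.75
```

View pics/w3.png

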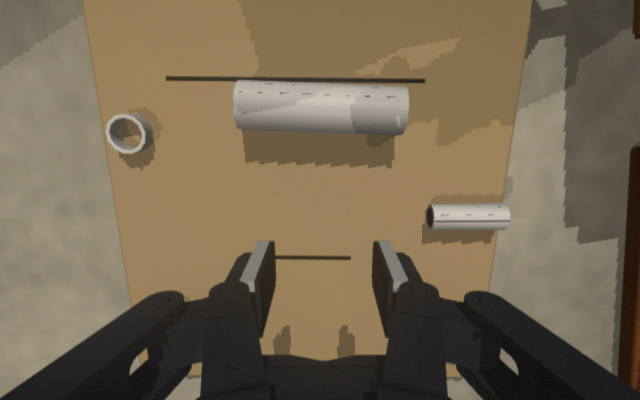

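The wrist view shows the tube at (321,107), spanning rows 80–136, just short of the long line at row 79. I'll measure with a looser mask.

```bash
cat >> h.py <<'E'
def tube(im,cal,lo=100):
    hsv=cv2.cvtColor(im,cv2.COLOR_BGR2HSV);m=(hsv[...,1]<55)&(hsv[...,2]>lo)
    for a,c,p in blobs(m,800):
        (r,(w,h),ang)=cv2.minAreaRect(p.astype(np.float32));
        if not 1.9<max(w,h)/min(w,h)<4.5: continue
        xs=np.arange(p[:,0].min()+8,p[:,0].max()-8);t=[];b=[]
        for x in xs:
            y=p[p[:,0]==x,1];t.append(y.min());b.append(y.max())
        ft=cv2.fitLine(np.c_[xs,t].astype(np.float32),cv2.DIST_HUBER,0,.01,.01).ravel();fb=cv2.fitLine(np.c_[xs,b].astype(np.float32),cv2.DIST_HUBER,0,.01,.01).ravel()
        e=np.array([xs[0]-8,xs[-1]+8]);ev=lambda f:f[3]+(e-f[2])*f[1]/f[0]
        K=lambda v:np.array([(v-0)*0+v]).ravel()
        mid=(ev(ft)+ev(fb))/2
        W=ray('wrist',np.c_[e,mid],.038,cal);W=W[np.argsort(W[:,0])];d=W[1]-W[0]
        print('px',e,ev(ft).round(1),ev(fb).round(1),'mid',W.mean(0).round(4),'L',np.linalg.norm(d).round(3),'yaw',np.degrees(np.arctan2(d[1],d[0])).round(2))
        u=np.array([np.cos(np.radians(-10.78)),np.sin(np.radians(-10.78))]);n=np.array([-u[1],u[0]]);l=np.array([.5656,.1448])
        print(' across left',((l-W)@n).round(4),((l-W.mean(0))@n).round(4))
E
python3 - <<'E'
from h import *;from workcell import status,camera
o=status.get_obs();tube(cv2.imread('pics/w3.png'),wcal(o,get_calibration('wrist')))
tube(cv2.imread('pics/w3.png'),wcal(o,get_calibration('wrist')),80)
E
```

```text
px [  0 128] [-153.2  233.4] [396.9 308.9] mid [0.3888 0.0916] L 0.131 yaw -68.18
 across left [0.0301 0.1406] 0.0853
px [431 617] [ 328.2 -111.1] [213.9 388.9] mid [0.7072 0.0287] L 0.155 yaw 29.88
 across left [0.138  0.0371] 0.0875
px [233 407] [79.4 86.4] [125.8 127.2] mid [0.579  0.1253] L 0.116 yaw -11.51
 across left [0.0159 0.0174] 0.0166
px [  0 129] [-154.5  237.9] [397.2 308.3] mid [0.389  0.0909] L 0.133 yaw -68.47
 across left [0.0297 0.1422] 0.086
px [233 407] [79.2 86.5] [129.2 131.4] mid [0.5788 0.1241] L 0.116 yaw -11.68
 across left [0.0169 0.0187] 0.0178
```

```bash
python3 -m creep '[[0.2,2,-2,0,0,0],[0.2,2,-2,0,0,0],[0.27,1.23,-2,0,0,0],[0,0,-1.5,0,0,0],[0,0,-0.5,0,0,0],[0,0,-0.3,0,0,0],[0,0,-0.2,0,0,0],[0,0,0,0,0,0]]'|sed -n '2p;4p'; python3 -m creep '[[0.1,0.52,0,0,0,0.2],[0.1,0.52,0,0,0,0.2],[0.1,0.52,0,0,0,0.2]]'|sed -n '2p;4p';python3 -m creep '[[0.1,0.52,0,0,0,0.2],[0.1,0.52,0,0,0,0.2],[0.1,0.52,0,0,0,0.2],[0,0,0,0,0,0]]'|sed -n '2p;4p'
python3 -m creep '[[0,0,0.5,0,0,0],[0,0,1,0,0,0],[-0.5,-2,3,0,0,0],[-0.5,-2,3,0,0,0],[0,-2,2,0,0,0],[0,0,2,0,0,0],[0,0,0,0,0,0],[0,0,0,0,0,0]]'|sed -n '2p'
python3 - <<'E'
from h import *;from workcell import status,camera
o=status.get_obs();im=camera('wrist')[:,:,::-1].copy();cv2.imwrite('pics/w4.png',im);c=wcal(o,get_calibration('wrist'));meas('wrist',im,c)
for lo in (60,80,100):tube(im,c,lo)
E
```

```text
eef_pos: [0.5747, 0.1145, 0.0516]
ft_force: [-8.3, 0.7, 11.5]
eef_pos: [0.5782, 0.1304, 0.052]
ft_force: [-7.5, 1.6, 11.8]
eef_pos: [0.582, 0.1466, 0.052]
ft_force: [-5.8, 1.7, 11.4]
eef_pos: [0.5736, 0.0851, 0.1656]
tube [[248.0, 108.3], [401.9, 118.5]] w 38.8 mid [0.5841 0.1415] L 0.117 yaw -12.7
px [  0 146] [-101.6  149.1] [397.7 297.2] mid [0.3776 0.1164] L 0.122 yaw -39.59
 across left [0.0337 0.0923] 0.063
px [248 402] [90.8 99.9] [133.  141.6] mid [0.5837 0.1393] L 0.117 yaw -12.21
 across left [0.0005 0.0034] 0.002
px [  0 146] [-101.6  149.1] [397.1 296.6] mid [0.3777 0.1167] L 0.122 yaw -39.57
 across left [0.0335 0.0921] 0.0628
px [248 401] [90.8 99.8] [133.1 141.6] mid [0.5833 0.1394] L 0.116 yaw -12.21
 across left [0.0005 0.0034] 0.002
px [  0 146] [-101.6  149.1] [396.8 296.4] mid [0.3777 0.1168] L 0.122 yaw -39.6
 across left [0.0334 0.092 ] 0.0627
px [248 401] [90.8 99.8] [130.3 138.1] mid [0.5835 0.1405] L 0.116 yaw -12.07
 across left [-0.0005  0.0021] 0.0008
```

View pics/w4.png

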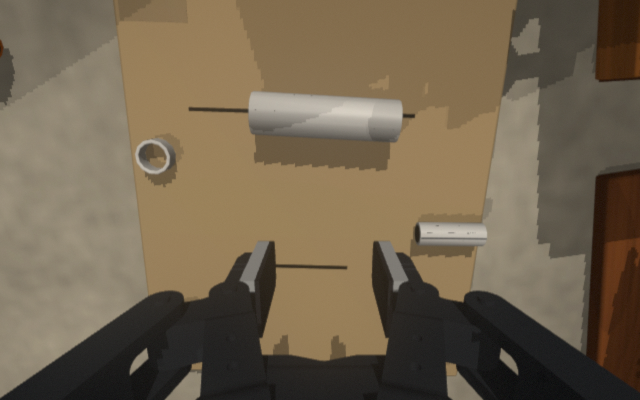

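The wrist view shows the tube on the line, with line stubs visible at (217,109) and (409,115). Its mean offset is about 2 mm short and its yaw is still about 1.4° off. I'll finish with the fingers fully open for a wide grip on top, using a small roll with a slight turn.

```bash
python3 -m creep '[[0.3,2,-2,0,0,0],[0.3,2,-2,0,0,0],[0.34,1.2,-2,0,0,0],[0,0,-2,0,0,0],[0,0,-2,0,0,0],[0,0,-1,0,0,0],[0,0,0,0,0,0],[0,0,0,0,0,0]]' 1|sed -n '2p;4p;5p'; python3 -m creep '[[0,0,-0.3,0,0,0],[0,0,-0.3,0,0,0],[0,0,0,0,0,0]]'|sed -n '2p;4p'; python3 -m creep '[[0,0,-0.2,0,0,0],[0,0,0,0,0,0]]'|sed -n '2p;4p'; 
```

```text
eef_pos: [0.5825, 0.1373, 0.0552]
ft_force: [1.0, -0.6, -0.5]
grip_width: 0.0857
eef_pos: [0.5827, 0.1371, 0.0496]
ft_force: [-0.4, 0.2, -0.2]
eef_pos: [0.5826, 0.1371, 0.0473]
ft_force: [0.2, 0.4, 0.7]
```

```bash
python3 -m creep '[[0,0,-0.2,0,0,0],[0,0,0,0,0,0]]'|sed -n '2p;4p'; python3 -m creep '[[0,0,-0.2,0,0,0],[0,0,0,0,0,0]]'|sed -n '2p;4p';  python3 -m creep '[[0,0,-0.1,0,0,0],[0,0,0,0,0,0]]'|sed -n '2p;4p'
```

```text
eef_pos: [0.5824, 0.1372, 0.0451]
ft_force: [0.5, 0.1, -0.8]
eef_pos: [0.5824, 0.1371, 0.043]
ft_force: [0.2, 1.1, 0.0]
eef_pos: [0.5825, 0.1372, 0.0422]
ft_force: [0.3, -0.4, -0.8]
```

```bash
python3 -m creep '[[0,0,-0.1,0,0,0],[0,0,0,0,0,0]]'|sed -n '2p;4p'; python3 -m creep '[[0,0,-0.1,0,0,0],[0,0,0,0,0,0]]'|sed -n '2p;4p'
```

```text
eef_pos: [0.5825, 0.1372, 0.0412]
ft_force: [0.3, 0.3, 1.1]
eef_pos: [0.5827, 0.1374, 0.0408]
ft_force: [-0.6, -0.8, 3.7]
```

```bash
python3 -m creep '[[0,0,-0.15,0,0,0],[0,0,0,0,0,0]]'|sed -n '2p;4p'; python3 -m creep '[[0.02,0.1,0,0,0,0.5],[0.02,0.1,0,0,0,0.5],[0.02,0.1,0,0,0,0.5],[0.01,0.05,0,0,0,0.5],[0,0,0,0,0,0]]'|sed -n '2p;3p;4p'; python3 - <<'E'
from workcell import status
print(status.get_obs()['ft_torque'])
E
python3 -m creep '[[0,0,0.3,0,0,0],[0,0,1,0,0,0],[-0.1,-0.2,3,0,0,0],[-0.5,-2,3,0,0,0],[-0.3,-2,3,0,0,0],[0,0,2,0,0,0],[0,0,0,0,0,0],[0,0,0,0,0,0]]'|sed -n '2p'
python3 - <<'E'
from h import *;from workcell import status,camera
o=status.get_obs();im=camera('wrist')[:,:,::-1].copy();cv2.imwrite('pics/w5.png',im);c=wcal(o,get_calibration('wrist'));meas('wrist',im,c)
for lo in (60,90):tube(im,c,lo)
E
```

```text
eef_pos: [0.5829, 0.1379, 0.0406]
ft_force: [-3.6, 1.3, 11.4]
eef_pos: [0.5839, 0.1413, 0.0407]
tool_rot: [0.749, 0.663, 0.001, 0.0]
ft_force: [-2.5, 0.9, 9.6]
[ 0.16476978  0.74211026 -0.15696936]
eef_pos: [0.5745, 0.0987, 0.162]
tube [[252.6, 124.0], [406.0, 137.5]] w 38.2 mid [0.5848 0.1424] L 0.117 yaw -11.97
px [  0 142] [0. 0.] [339.  303.7] mid [0.3831 0.1442] L 0.113 yaw -0.02
 across left [0.0453 0.0241] 0.0347
px [252 406] [106.2 118.6] [148.1 159.9] mid [0.5843 0.1407] L 0.117 yaw -11.42
 across left [-0.0001  0.0012] 0.0006
px [158 208] [298.2 240.8] [325.1 254.1] mid [0.4451 0.0327] L 0.078 yaw 44.04
 across left [0.1647 0.1007] 0.1327
px [  0 141] [0. 0.] [337.  303.1] mid [0.3829 0.1448] L 0.112 yaw -0.25
 across left [0.0445 0.024 ] 0.0342
px [252 405] [106.2 118.5] [146.9 158.6] mid [0.5839 0.1412] L 0.116 yaw -11.42
 across left [-0.0006  0.0007] 0.0001
px [159 208] [298.8 240. ] [323.8 252.5] mid [0.4457 0.0333] L 0.078 yaw 44.87
 across left [0.1644 0.0996] 0.132
```

View pics/w5.png

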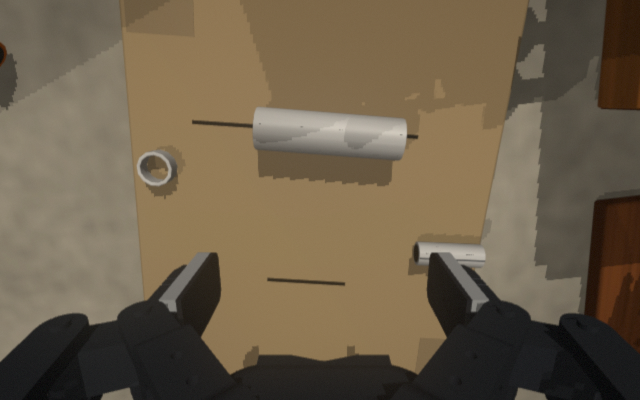

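The view shows the tube lying over the line, with stubs emerging at both ends near its mid-width, at (193,122) and (417,137). I'll do one cross-check with the stubs and the fixed cameras.

```bash
python3 - <<'E'
from h import *;from workcell import status,camera
o=status.get_obs();c=wcal(o,get_calibration('wrist'))
u=np.array([np.cos(np.radians(-10.78)),np.sin(np.radians(-10.78))]);n=np.array([-u[1],u[0]]);l=np.array([.5656,.1448])
im=cv2.imread('pics/w5.png');g=cv2.cvtColor(im,cv2.COLOR_BGR2GRAY).astype(int)
for xs in (range(200,246,5),range(409,416,2)):
    p=[]
    for x in xs:
        col=g[112:146,x];w=np.clip(np.median(col)-15-col,0,None);p.append((x,112+(w@np.arange(34))/w.sum()))
    print('stub',((l-ray('wrist',p,.022,c))@n*1000).round(1))
ob={'scene':[.5626,.1467],'side':[.5667,.1447]}
for nme in ob:
    im=camera(nme)[:,:,::-1].copy();hsv=cv2.cvtColor(im,cv2.COLOR_BGR2HSV)
    for a,cc,p in blobs((hsv[...,1]<45)&(hsv[...,2]>90),150):
        W=ray(nme,cc,.038)[0]
        if np.linalg.norm(W-[.584,.141])<.02: print(nme,a,W.round(4),((np.array(ob[nme])-W)@n*1000).round(1))
print(o['clock'])
E
```

```text
stub [0.2 0.3 0.3 0.2 0.3 0.2 0.2 0.3 0.3 0.2]
stub [0.1 0.1 0.1 0.2]
scene 621 [0.5811 0.1427] 0.5
side 318 [0.5902 0.1421] -1.8
13.55
```

The tube is within about 1 mm of the line in the wrist and scene views and 1.8 mm in the coarser side view, so I'm handing it in.

```bash
python3 -c "
from workcell import ticket
print(ticket.job_done())"
```

```text
the job is handed in; nothing more can be done
None
```

The tube is rolled onto the long line and handed in at about 14 s: its axis is within about 1 mm of the line (1.8 mm by the side camera) and about 0.6° off parallel, after four rolling strokes and a small final roll that also turned it slightly on the board to straighten it.

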